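Find the heavy side of a loaded tube rotator

TASK

The tube rotator on the bench is loaded unevenly: its twelve light-proof tubes look alike but are not equally full. Take the disc by the black knob at its centre, feel by turning it where its heavy side is, and bring the heavy side to the bottom, the lowest point of the sloping disc. Finish still holding the knob, with the disc at rest and its heavy side down, so that I can clip a balance weight on at the top; do not push on the disc or the tubes themselves, and do not disturb the pot, the pipette and the rack.

Things in the scene. Friction and masses are not known exactly. Their poses are not given: they have to be found in the camera images.
- rotator: stand of the tube rotator, fixed: ivory box 200 mm long (its x), 190 mm wide, 48 mm high, grey yoke on top. Origin under its middle; front to its own -x. The slip clutch drags on the disc with about 0.165 N m, so the disc stays where it is left. When a turn stops the drag may be left acting either way: readings at one angle, reached from both sides, average to the pull of the heavy side alone.
- head: grey motor housing (78 mm diameter), fixed in the yoke; carries the disc. Origin on the axle at the middle of the disc, 210 mm above the bench, 40 mm in front of the stand's origin. z: along the axle, out through the knob, tilted 40 degrees from the vertical towards the stand's front. x: straight downhill in the disc's plane, towards its lowest point. Does not turn with the disc.
- carousel: white disc, 252 mm diameter, 20 mm thick, turning endlessly either way on the axle. Origin at its middle, z along the axle out of the front face; x and y turn with the disc and say nothing of the heavy side. The heavy side cannot be seen, stays at one place in the disc, and is elsewhere at every start, at least 50 degrees from the bottom.
- knob: black round hub knob, 44 mm diameter, 28 mm tall, fixed to the disc and turning with it. Origin at its middle, on the axle, 59 mm in front of the disc's middle; z along the axle. Its underside is 35 mm above the disc's front face, on a 20 mm stem (a 72 mm wide flange, 6 mm high, lies at the foot of the stem).
- tubes: twelve brown opaque screw-cap tubes, 29 mm diameter, parallel to the axle and 100 mm from it; white caps stand 24 mm above the disc's front face and leave 83 mm clear all round the axle. Origin: middle of the disc. Not to be pushed on. Their uneven filling pulls the heavy side downhill with 0.095 to 0.145 N m when it is level with the axle, fading to nothing when it is at the bottom or top.
- pot: specimen pot with lid, 72 mm diameter, 72 mm high, standing loose. Origin under its middle. Leave alone.
- pipette: pipette lying loose along its x, about 250 mm long, 25 mm thick. Origin on the bench near its middle. Leave alone.
- rack: white test tube rack with small tubes, 75 x 190 mm, 95 mm high, standing loose, long side along its y. Origin under its middle. Leave alone.

How it is judged:
At the end, for the whole second after the job is handed in: the heavy side of the disc within 20 degrees of the bottom, the disc at rest (under 0.1 rad/s), and the fingers holding the knob (more than 3 N) (x of load_c0 in the frame of head above 0.094 m and angular speed of carousel below 0.1 rad/s and contact force between the fingers and knob above 3 N); the arm keeps its last pose, push and grip.
It fails at once if the tubes are pushed on (contact force between any of the fingers, the arm and tubes above 4 N).
It fails at once if the disc itself is pushed on, not the knob (contact force between any of the fingers, the arm and carousel_c0 above 4 N).
It fails at once if the pot is disturbed (distance of pot from where it was at the start of the episode above 0.02 m or angle between pot's own z axis and vertical above 0.4 rad).
It fails at once if the pipette is disturbed (distance of pipette from where it was at the start of the episode above 0.02 m).
It fails at once if the rack is disturbed (distance of rack from where it was at the start of the episode above 0.02 m or angle between rack's own z axis and vertical above 0.4 rad).
It also fails if it takes over 61 s, if anything falls off the work surface, if the arm or the gripper's body presses on something with over 40 N, if the wrist force passes 120 N, or if a joint passes its speed limit or range.

ROBOT

A 6-joint arm with a two-finger parallel gripper is mounted at the origin on the work surface. World frame = base frame: x ahead of the robot, y to its left, z up, the work surface at z = 0. Lengths are in m, angles in rad, forces in N, time in s.
With the tool pointing down it reaches from about 0.35 to 0.975 m from the base axis. Payload 7.1 kg.
Tool frame: the origin (TCP) lies at the very end of the fingers, on their centre line; the grasp point (between the pads) lies hold_point_z behind it (hold_point_z is the distance from the TCP to the grasp point, in m); z points along the fingers, y is the direction in which the jaws open and shut (so a half turn about z gives the same grasp; the last joint's range is limited). The gripper opens to 88 mm and grips with 3 to 60 N. Pads are 20 mm wide; open, the fingers measure 115 mm over their backs; the gripper's body (75 mm by 178 mm) begins 61 mm behind the grasp point.
Start: joints at [-1.22, 0.423, 1.63, -0, 1.089, -0.019], TCP at [0.226, -0.583, 0.223] pointing down, gripper open.
Joint ranges: [-3, 3], [-0.9, 2.11], [0.09, 2.58], [-1.31, 4.45], [0.11, 2.69], [-2.54, 2.54]. Speed limits (rad/s): [2.39, 2.39, 3.01, 3.14, 3.14, 3.14].

INTERFACE

Orientations are given as [roll, pitch, yaw] about the fixed x, y, z axes, in that order (R = Rz(yaw) Ry(pitch) Rx(roll)).
In Python, from rig import * gives the robot as it stands. The module is installed in compiled form; this text tells all that it offers.
- The arm moves only by the tool carry_out, never from a script. Its argument "increments" is a list of rows, each a list of 7 numbers: the turn, a rotation vector about the tool's x, y, z in degrees, then the shift along the tool's x, y, z in m, then the opening, from -1 (shut) to 1 (fully open). A call has 1 to 8 rows; each row is the pose to reach, as a shift and turn from the pose commanded when the call began, along the tool's axes at that moment; what a row does not reach only later rows make up. A row lasts 1/12 s, in which the tool goes at most 41.7 mm and 7.16 degrees, less where a joint would pass 70% of its speed; a pose out of reach is approached as far as the arm can. A call with a gripper value outside its range is refused whole. The fingers move at their own pace and stop on an object; "newtons" is the grip in N (left out, the last holds). Time passes only in rows, so rows that repeat a pose let the fingers close. It gives the time, the measured TCP pose, the force and the opening at its end, in the units of the state.
- state(): the state, without advancing time (a new reading comes with each control period).
- get_image(name): name is "scene" or "side" or "wrist"; returns the picture (400x640x3 uint8, red, green, blue); there is no depth.
- calibration(name): a dict with "K" (3x3 intrinsics, pixels), "xyz" and "rotation" of the camera in the world; the wrist camera has in their place "T_tool_cam" (4x4, takes a point from camera to tool coordinates, whose origin is the TCP and whose axes are the flange's). Camera axes: x right, y down, z forward; pixel columns grow to the right and rows downward; lengths in m; the calibration is good to about 2 mm. A picture is of the moment at which its call begins: read the wrist's pose just before it. calibration takes no time and is no camera call.
- hand_in(): hands the job in, once; it reports no verdict.
The state is a dict: "time_s": time; "qpos": joint angles; "joint_velocities": joint speeds; "tau": joint torques, N m; "eef_pos": TCP position; "orientation": TCP orientation; "force": force on the tool from outside, world axes, zero at the start; "moment": the same for the moment, N m; "opening": finger opening in m.
Only numpy, scipy, OpenCV 4.12 (cv2) and the standard library are available. Lean on these libraries where they do the work, as an engineer would, in place of code of your own. Each camera call takes 0.05 s, during which the arm holds its last target. There are 200 camera calls.

## Working session

There is one attempt and no reset: what is moved stays moved. The work goes in short steps, Python scripts to look and compute and a tool call to move; the robot and the scene stay as the last step left them, time stands still between calls to the robot, and variables do not carry over. Pictures are saved under pics/ and viewed, about 8 in all and at most 12, crops included, and the job is handed in when it is done.

Besides the shell and the picture viewer there is one more tool, called after "Request:" by a JSON object that holds its "fn" and its "kwargs". carry_out: Moves the arm, as the interface text tells. Its arguments: {"type":"object","properties":{"increments":{"type":"array","items":{"type":"array","items":{"type":"number"}}},"newtons":{"type":"number"}},"required":["increments"]}

```bash
mkdir -p pics
python3 - <<'E'
from rig import *
import cv2,numpy as np
s=state();print(s)
for n in("scene","side"):
    c=calibration(n);print(n,c)
    cv2.imwrite(f"pics/{n}0.png",get_image(n)[:,:,::-1])
print(calibration("wrist"))
E
```

```text
{'time_s': 0.0, 'qpos': array([-1.22000130e+00,  4.23829886e-01,  1.63070263e+00,  7.04195079e-06,
        1.08859985e+00, -1.89956721e-02]), 'joint_velocities': array([-9.25315222e-04,  6.38338777e-05, -1.03944259e-03, -6.72491248e-04,
       -3.85544110e-04, -1.87193696e-04]), 'tau': array([ 6.01781849e-04, -5.44636095e+01, -2.73667234e+01,  6.44524838e-02,
        2.27938994e-02, -1.03405578e-04]), 'eef_pos': array([ 0.22572139, -0.58220914,  0.22190358]), 'orientation': array([-3.14005334e+00, -3.54789052e-05,  3.69787400e-01]), 'force': array([-0.22978903, -0.47474035,  0.62586537]), 'moment': array([-0.00796482,  0.0062799 , -0.02873159]), 'opening': 0.08809424788931132}
scene {'K': array([[369.35753118,   0.        , 313.28881045],
       [  0.        , 369.35753118, 202.40802087],
       [  0.        ,   0.        ,   1.        ]]), 'xyz': array([0.96980907, 0.29869344, 0.78477591]), 'rotation': array([-2.45623985,  0.00514018,  2.09177012])}
side {'K': array([[431.74784877,   0.        , 319.73314434],
       [  0.        , 431.74784877, 198.47917791],
       [  0.        ,   0.        ,   1.        ]]), 'xyz': array([0.23295331, 0.80402212, 0.98185408]), 'rotation': array([-2.36287422,  0.01687086, -2.79447548])}
{'K': array([[321.99362761,   0.        , 323.90542832],
       [  0.        , 321.99362761, 197.5798229 ],
       [  0.        ,   0.        ,   1.        ]]), 'T_tool_cam': array([[ 1.22617637e-04, -9.67925702e-01, -2.51236581e-01,
         6.80712836e-02],
       [ 9.99999981e-01,  8.03794272e-05,  1.78382944e-04,
        -3.12931925e-04],
       [-1.52467184e-04, -2.51236598e-01,  9.67925694e-01,
        -1.62152780e-01],
       [ 0.00000000e+00,  0.00000000e+00,  0.00000000e+00,
         1.00000000e+00]])}
```

View pics/scene0.png

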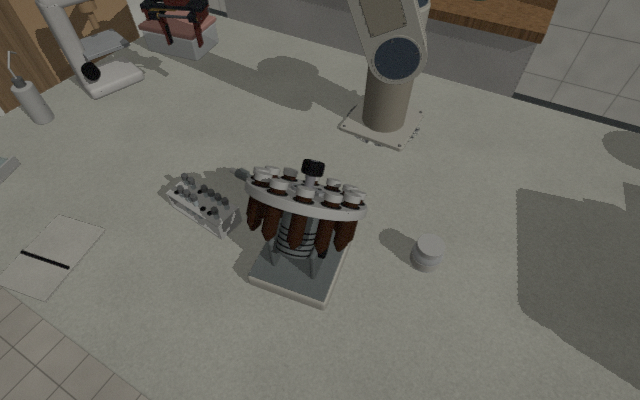

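View pics/side0.png

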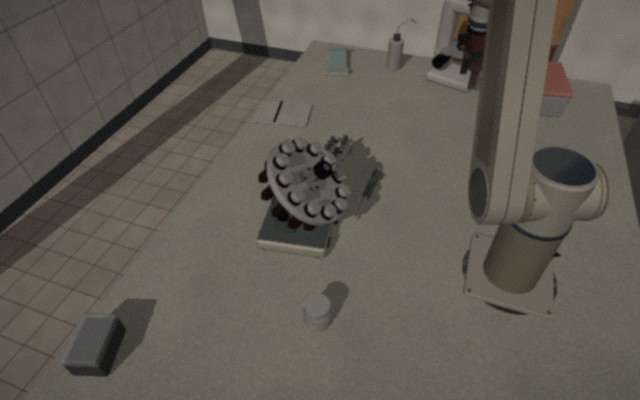

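Scene view: knob near (313,167), stand's rear edge about (250,284)–(324,303). In the side view the knob is near (323,170). I'll enlarge both for exact pixels.

```bash
cat > h.py <<'E'
from rig import *
import numpy as np, cv2
from scipy.spatial.transform import Rotation as R
from scipy.optimize import least_squares
def cam(n):
    c=calibration(n); return c["K"],R.from_euler('xyz',c["rotation"]).as_matrix(),np.array(c["xyz"])
def proj(n,P):
    K,M,t=cam(n); p=(np.atleast_2d(P)-t)@M@K.T; return p[:,:2]/p[:,2:]
E
python3 - <<'E'
from h import *
print(proj("scene",[0,0,0]),proj("side",[0,0,0]))
a=cv2.imread("pics/scene0.png")[150:310,230:370];b=cv2.imread("pics/side0.png")[130:270,240:390]
a=cv2.resize(a,None,fx=2.85,fy=3.75*0+2.85,interpolation=cv2.INTER_CUBIC);b=cv2.resize(b,None,fx=2.6,fy=2.6,interpolation=cv2.INTER_CUBIC)
o=np.zeros((460,800,3),np.uint8);o[:a.shape[0],:a.shape[1]]=a;o[:b.shape[0],405:405+b.shape[1]]=b
cv2.imwrite("pics/c.png",np.clip(o*1.5,0,255).astype(np.uint8))
E
```

```text
[[381.47765398 121.4408173 ]] [[507.86834974 273.10090297]]
```

View pics/c.png

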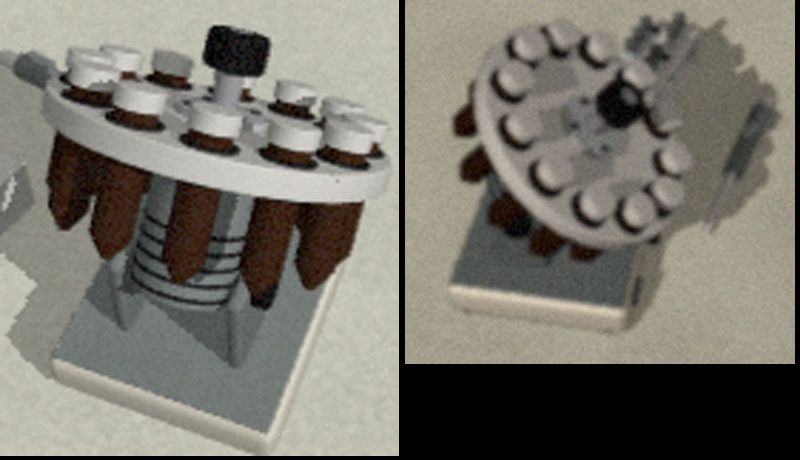

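```bash
cat >> h.py <<'E'
c,s40=np.cos(np.radians(40)),np.sin(np.radians(40))
def model(p):
    x,y,w=p; S=R.from_euler('z',w).as_matrix(); o=np.array([x,y,0])
    ax=S@[-s40,0,c]; head=o+S@[-.04,0,.21]; return S,o,ax,head,head+.059*ax
E
python3 - <<'E'
from h import *
def ray(n,uv,z):
    K,M,t=cam(n); d=M@np.linalg.solve(K,[*uv,1]); return t+d*(z-t[2])/d[2]
A=ray("scene",(248.6,276.3),.048);B=ray("scene",(324.7,301.8),.048)
C=ray("side",(256.9,241.2),.048);D=ray("side",(325.4,250),.048)
print(A,B,C,D,np.linalg.norm(A-B),np.linalg.norm(C-D))
def res(p):
    S,o,ax,h,k=model(p); f=lambda a,b:o+S@[a,b,.048]
    # rear = +x ; left(+y world) side
    return np.r_[(proj("scene",[k])-[313.2,167.9]).ravel(),(proj("side",[k])-[322.3,170]).ravel(),
     (proj("scene",[f(*q[0]),f(*q[1])])-[[248.6,276.3],[324.7,301.8]]).ravel(),(proj("side",[f(*q[1]),f(*q[2])])-[[256.9,241.2],[325.4,250]]).ravel()]
cs=[(.1,-.095),(.1,.095),(-.1,.095),(-.1,-.095)]
for r in range(4):
    q=cs[r:]+cs[:r]
    for w in (-2,-1,0,1,2,3):
        z=least_squares(res,[.5,-.1,w],loss='soft_l1')
        if z.cost<80: print(r,z.cost,z.x,res(z.x).round(1));m=model(z.x);print(m[2:])
E
```

```text
[ 0.70358694 -0.02377106  0.048     ] [0.67246429 0.15147583 0.048     ] [0.66969832 0.15615592 0.048     ] [0.47978156 0.12276389 0.048     ] 0.17798901522366803 0.192829989331042
0 7.381168682190741 [0.59210561 0.04715169 0.16592164] [-0.1 -1.3  0.9 -0.5 -3.  -0.3  1.9  2.3 -1.9 -0.2  0.5  0.6]
(array([-0.63395992, -0.10616369,  0.76604444]), array([0.55265494, 0.04054524, 0.21      ]), array([0.51525131, 0.03428158, 0.25519662]))
0 7.381168682178354 [0.59210561 0.04715169 0.16592154] [-0.1 -1.3  0.9 -0.5 -3.  -0.3  1.9  2.3 -1.9 -0.2  0.5  0.6]
(array([-0.63395993, -0.10616363,  0.76604444]), array([0.55265495, 0.04054524, 0.21      ]), array([0.51525131, 0.03428159, 0.25519662]))
0 7.381168682178046 [0.59210561 0.04715169 0.16592155] [-0.1 -1.3  0.9 -0.5 -3.  -0.3  1.9  2.3 -1.9 -0.2  0.5  0.6]
(array([-0.63395993, -0.10616363,  0.76604444]), array([0.55265495, 0.04054524, 0.21      ]), array([0.51525131, 0.03428159, 0.25519662]))
0 7.381168682178686 [0.59210561 0.04715169 0.16592154] [-0.1 -1.3  0.9 -0.5 -3.  -0.3  1.9  2.3 -1.9 -0.2  0.5  0.6]
(array([-0.63395993, -0.10616363, 
[... 1797 characters left out ...]
 for f_eval in f_evals]
                                    ^^^^^^^
    f = np.atleast_1d(self.fun(x, *self.args, **self.kwargs))
                      ~~~~~~~~^^^^^^^^^^^^^^^^^^^^^^^^^^^^^^
    return np.atleast_1d(self.fun(x))
                         ~~~~~~~~^^^
    return self.f(x, *self.args, **self.kwargs)
           ~~~~~~^^^^^^^^^^^^^^^^^^^^^^^^^^^^^^
  File "<stdin>", line 11, in res
  File "h.py", line 8, in proj
    K,M,t=cam(n); p=(np.atleast_2d(P)-t)@M@K.T; return p[:,:2]/p[:,2:]
          ~~~^^^
  File "h.py", line 6, in cam
    c=calibration(n); return c["K"],R.from_euler('xyz',c["rotation"]).as_matrix(),np.array(c["xyz"])
ValueError: time passes only in moves, steps and waits
```

Knob is at about (0.515, 0.034, 0.255) with the axle along (-0.634, -0.106, 0.766); residuals are under 3 px and the box sizes agree. Next: plan the pre-grasp pose.

```bash
cat >> h.py <<'E'
P0=[.5921,.0472,.1659]
def tgt(d,roll=0.,p=P0):
    "TCP pose d beyond knob middle along the axle; roll deg about tool z"
    S,o,ax,h,k=model(p); z=-ax; y=S@[c,0,s40]; M=np.c_[np.cross(y,z),y,z]@R.from_euler('z',roll,degrees=True).as_matrix()
    return M,k+d*ax
def rel(M,t,M0=None,t0=None):
    if M0 is None: s=state(); M0=R.from_euler('xyz',s["orientation"]).as_matrix(); t0=np.array(s["eef_pos"])
    print("rotvec deg",(R.from_matrix(M0.T@M).as_rotvec(degrees=True)).round(2),"shift",(M0.T@(t-t0)).round(4))
E
python3 - <<'E'
import rig;print([n for n in dir(rig) if n[0]!='_'])
from h import *
try: print(hold_point_z)
except Exception as e: print(e)
M,t=tgt(.08);print(t);rel(M,t)
s=state();M0=R.from_euler('xyz',s["orientation"]).as_matrix();print(M0.round(2))
rel(M,np.array([.33,-.25,.42]))
rel(M,t,M,np.array([.33,-.25,.42]))
E
```

```text
['IKError', 'calibration', 'get_image', 'hand_in', 'hold_point_z', 'state']
0.0187
[0.46452845 0.02583955 0.31648018]
rotvec deg [-33.54  27.21 -74.93] shift [ 0.4424 -0.4808 -0.0938]
[[ 0.93  0.36 -0.  ]
 [ 0.36 -0.93  0.  ]
 [-0.   -0.   -1.  ]]
rotvec deg [-33.54  27.21 -74.93] shift [ 0.2173 -0.2724 -0.1977]
rotvec deg [0. 0. 0.] shift [0.2498 0.07   0.1939]
```

Request:
{"fn": "carry_out", "kwargs": {"increments": [[-33.5,27.2,-74.9,0.217,-0.272,-0.198,1],[-33.5,27.2,-74.9,0.217,-0.272,-0.198,1],[-33.5,27.2,-74.9,0.217,-0.272,-0.198,1],[-33.5,27.2,-74.9,0.217,-0.272,-0.198,1],[-33.5,27.2,-74.9,0.217,-0.272,-0.198,1],[-33.5,27.2,-74.9,0.217,-0.272,-0.198,1],[-33.5,27.2,-74.9,0.217,-0.272,-0.198,1],[-33.5,27.2,-74.9,0.217,-0.272,-0.198,1]], "newtons": 20}}

```text
time_s: 0.77
eef_pos: [0.3126, -0.304, 0.3882]
orientation: [2.667, -0.11, 1.286]
force: [1.1, -0.5, 1.0]
opening: 0.0878
```

Run:
```python
from h import *
print(state()["qpos"].round(2)); rel(*tgt(.08))
```

```text
[-1.08 -0.2   2.03  0.47  1.08 -0.95]
rotvec deg [-11.17   9.12 -24.94] shift [ 0.3492 -0.0032  0.1228]
```

Request:
{"fn": "carry_out", "kwargs": {"increments": [[-11.2,9.1,-24.9,0.349,-0.003,0.123,1],[-11.2,9.1,-24.9,0.349,-0.003,0.123,1],[-11.2,9.1,-24.9,0.349,-0.003,0.123,1],[-11.2,9.1,-24.9,0.349,-0.003,0.123,1],[-11.2,9.1,-24.9,0.349,-0.003,0.123,1],[-11.2,9.1,-24.9,0.349,-0.003,0.123,1],[-11.2,9.1,-24.9,0.349,-0.003,0.123,1],[-11.2,9.1,-24.9,0.349,-0.003,0.123,1]]}}

```text
time_s: 1.43
eef_pos: [0.4433, -0.0262, 0.3263]
orientation: [2.445, -0.001, 1.73]
force: [1.2, -1.5, -1.4]
opening: 0.0882
```

Run:
```python
from h import *
print(state()["qpos"].round(2)); rel(*tgt(.08))
```

```text
[-0.28 -0.25  2.31  0.59  0.51 -0.87]
rotvec deg [-0.08  0.2  -0.37] shift [0.048  0.016  0.0263]
```

Request:
{"fn": "carry_out", "kwargs": {"increments": [[0,0,0,0.046,0.015,0.025,1],[0,0,0,0.046,0.015,0.025,1],[0,0,0,0.046,0.015,0.025,1],[0,0,0,0.046,0.015,0.025,1]]}}

```text
time_s: 1.77
eef_pos: [0.4626, 0.0236, 0.316]
orientation: [2.448, -0.002, 1.734]
force: [-0.8, 0.1, 0.2]
opening: 0.0877
```

Run:
```python
from h import *
s=state();print(s["qpos"].round(2)); rel(*tgt(.08))
c0=calibration("wrist");T=c0["T_tool_cam"];K=c0["K"]
M0=R.from_euler('xyz',s["orientation"]).as_matrix();t0=s["eef_pos"]
im=get_image("wrist")[:,:,::-1].copy();cv2.imwrite("pics/w0.png",im)
S,o,ax,h,k=model(P0)
def wp(P):
    q=(np.atleast_2d(P)-t0)@M0; q=(q-T[:3,3])@T[:3,:3]; q=q@K.T; return q[:,:2]/q[:,2:]
e=np.cross(ax,[0,0,1.]);e/=np.linalg.norm(e);f=np.cross(ax,e);a=np.linspace(0,6.28,60)
for rr,zz in((.022,.073),(.022,.045),(.126,.010)):
    pts=h+ax*zz+rr*(np.cos(a)[:,None]*e+np.sin(a)[:,None]*f)
    cv2.polylines(im,[wp(pts).round().astype(np.int32)],True,(0,255,0),1)
print(wp([h+ax*.073]))
cv2.imwrite("pics/w1.png",im)
```

```text
[-0.08 -0.2   2.3   0.41  0.4  -0.57]
rotvec deg [-0.28  0.01 -0.17] shift [0.0019 0.002  0.001 ]
[[327.30973829 206.87693949]]
```

View pics/w1.png

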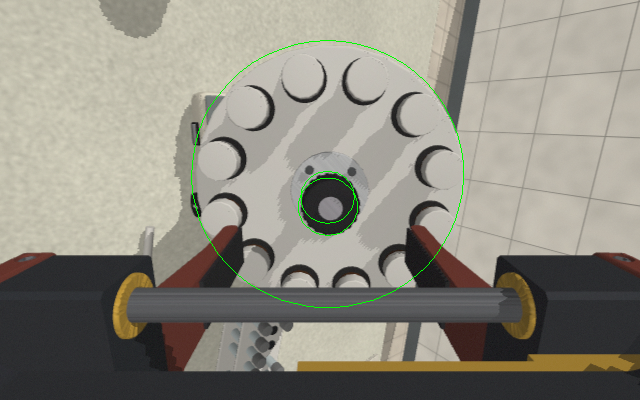

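Overlay: the model disc and knob circles match the image, and the real knob-top centre is at (331,208) against the predicted (327,207). That's about 5 mm along tool y from the tool axis, so I'll correct, descend and close.

Request:
{"fn": "carry_out", "kwargs": {"increments": [[0,0,0,0.001,0.005,0.03,1],[0,0,0,0.001,0.005,0.06,1],[0,0,0,0.001,0.005,0.09,1],[0,0,0,0.001,0.005,0.098,1],[0,0,0,0.001,0.005,0.098,1],[0,0,0,0.001,0.005,0.098,1],[0,0,0,0.001,0.005,0.098,0.2],[0,0,0,0.001,0.005,0.098,-0.2]]}}

```text
time_s: 2.48
eef_pos: [0.5286, 0.0328, 0.2457]
orientation: [2.445, -0.001, 1.729]
force: [-0.5, -0.7, -1.1]
opening: 0.078
```

Request:
{"fn": "carry_out", "kwargs": {"increments": [[0,0,0,0,0,0,-0.6],[0,0,0,0,0,0,-0.6],[0,0,0,0,0,0,-0.6],[0,0,0,0,0,0,-0.6],[0,0,0,0,0,0,-0.6],[0,0,0,0,0,0,-0.6]], "newtons": 20}}

```text
time_s: 2.98
eef_pos: [0.5278, 0.0337, 0.244]
orientation: [2.448, -0.002, 1.73]
force: [-5.1, -2.6, 2.3]
opening: 0.0437
```

```bash
cat >> h.py <<'E'
def rep():
    s=state(); M=R.from_euler('xyz',s["orientation"]).as_matrix()
    y0=tgt(0)[0]; roll=R.from_matrix(y0.T@M).as_rotvec(degrees=True)
    print("t",s["time_s"],"rot",roll.round(1),"q",s["qpos"].round(2),"Ft",(M.T@s["force"]).round(1),"Mt",(M.T@s["moment"]).round(3),"tau6",s["tau"][5].round(3),"open",round(s["opening"],4),"dq6",s["joint_velocities"][5].round(3)); return s
E
python3 -c "
from h import *
rep();rel(*tgt(-.0187))
cv2.imwrite('pics/w2.png',get_image('wrist')[:,:,::-1])"
```

```text
t 2.9833 rot [ 0.3 -0.2  0.3] q [-0.03  0.07  2.27  0.8   0.17 -0.94] Ft [-1.8 -2.7 -5.3] Mt [ 0.567 -0.3   -0.166] tau6 0.196 open 0.0437 dq6 -0.001
rotvec deg [-0.26  0.16 -0.34] shift [ 0.0027 -0.0022  0.0022]
```

View pics/w2.png

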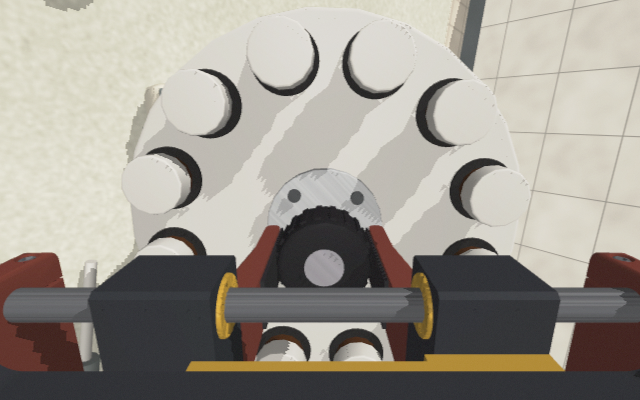

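Gripped: opening 43.7 mm equals the knob diameter, with the pads around the knob at pixel (325,262). Now I'll raise the grip and start turning.

Request:
{"fn": "carry_out", "kwargs": {"increments": [[0,0,6,0,0,0,-0.6],[0,0,12,0,0,0,-0.6],[0,0,18,0,0,0,-0.6],[0,0,24,0,0,0,-0.6],[0,0,30,0,0,0,-0.6],[0,0,36,0,0,0,-0.6],[0,0,40,0,0,0,-0.6],[0,0,40,0,0,0,-0.6]], "newtons": 40}}

```text
time_s: 3.7
eef_pos: [0.5272, 0.0336, 0.2435]
orientation: [2.578, -0.427, 1.152]
force: [-7.5, -2.9, 2.3]
opening: 0.0433
```

```bash
python3 -c "
from h import *
rep()"
```

```text
t 3.7 rot [ 0.3 -0.3 40.6] q [-0.03  0.07  2.27  0.8   0.17 -0.24] Ft [-4.3 -2.4 -6.8] Mt [ 0.115 -0.879 -0.379] tau6 1.208 open 0.0433 dq6 -0.108
```

Request:
{"fn": "carry_out", "kwargs": {"increments": [[0,0,0,0,0,0,-0.6],[0,0,0,0,0,0,-0.6]]}}

```text
time_s: 3.87
eef_pos: [0.5272, 0.0336, 0.2435]
orientation: [2.577, -0.425, 1.156]
force: [-8.2, -1.6, 1.5]
opening: 0.0432
```

```bash
python3 -c "
from h import *
rep()"
```

```text
t 3.8667 rot [ 0.2 -0.3 40.4] q [-0.03  0.07  2.27  0.8   0.17 -0.24] Ft [-3.8 -4.  -6.5] Mt [ 0.1   -0.886  0.007] tau6 0.018 open 0.0432 dq6 -0.001
```

Request:
{"fn": "carry_out", "kwargs": {"increments": [[0,0,6,0,0,0,-0.6],[0,0,12,0,0,0,-0.6],[0,0,18,0,0,0,-0.6],[0,0,24,0,0,0,-0.6],[0,0,26,0,0,0,-0.6],[0,0,28,0,0,0,-0.6],[0,0,30,0,0,0,-0.6],[0,0,32,0,0,0,-0.6]]}}

```text
time_s: 4.53
eef_pos: [0.5266, 0.034, 0.2431]
orientation: [2.895, -0.653, 0.556]
force: [-8.3, -0.3, 2.4]
opening: 0.0437
```

```bash
python3 -c "
from h import *
rep()"
```

```text
t 4.5333 rot [ 0.3 -0.3 72.4] q [-0.03  0.07  2.27  0.8   0.17  0.32] Ft [-4.2 -2.5 -7.1] Mt [ 0.02  -1.026 -0.276] tau6 -0.274 open 0.0437 dq6 0.415
```

Request:
{"fn": "carry_out", "kwargs": {"increments": [[0,0,6,0,0,0,-0.6],[0,0,12,0,0,0,-0.6],[0,0,18,0,0,0,-0.6],[0,0,24,0,0,0,-0.6],[0,0,26,0,0,0,-0.6],[0,0,28,0,0,0,-0.6],[0,0,30,0,0,0,-0.6],[0,0,32,0,0,0,-0.6]]}}

```text
time_s: 5.2
eef_pos: [0.5264, 0.0348, 0.243]
orientation: [-2.939, -0.665, -0.156]
force: [-9.9, 3.5, 3.3]
opening: 0.0435
```

```bash
python3 -c "
from h import *
rep()"
```

```text
t 5.2 rot [  0.3  -0.4 104.4] q [-0.03  0.07  2.27  0.8   0.17  0.88] Ft [-6.1 -3.7 -8.4] Mt [ 0.486 -1.054 -0.165] tau6 -0.36 open 0.0435 dq6 0.415
```

Request:
{"fn": "carry_out", "kwargs": {"increments": [[0,0,6,0,0,0,-0.6],[0,0,12,0,0,0,-0.6],[0,0,18,0,0,0,-0.6],[0,0,24,0,0,0,-0.6],[0,0,26,0,0,0,-0.6],[0,0,28,0,0,0,-0.6],[0,0,30,0,0,0,-0.6],[0,0,32,0,0,0,-0.6]]}}

```text
time_s: 5.87
eef_pos: [0.5268, 0.0354, 0.2434]
orientation: [-2.601, -0.454, -0.771]
force: [-7.5, 7.9, 2.8]
opening: 0.0434
```

```bash
python3 -c "
from h import *
rep()"
```

```text
t 5.8667 rot [  0.3  -0.4 136.4] q [-0.03  0.07  2.27  0.8   0.17  1.44] Ft [-8.6 -4.1 -6. ] Mt [ 1.144 -1.335 -0.019] tau6 -0.447 open 0.0434 dq6 0.416
```

Request:
{"fn": "carry_out", "kwargs": {"increments": [[0,0,6,0,0,0,-0.6],[0,0,12,0,0,0,-0.6],[0,0,18,0,0,0,-0.6],[0,0,24,0,0,0,-0.6],[0,0,26,0,0,0,-0.6],[0,0,28,0,0,0,-0.6],[0,0,30,0,0,0,-0.6],[0,0,32,0,0,0,-0.6]]}}

```text
time_s: 6.53
eef_pos: [0.5273, 0.0356, 0.2438]
orientation: [-2.46, -0.127, -1.247]
force: [-4.7, 10.2, 2.0]
opening: 0.0431
```

```bash
python3 -c "
from h import *
rep()"
```

```text
t 6.5333 rot [  0.2  -0.5 168.4] q [-0.03  0.07  2.27  0.8   0.17  2.  ] Ft [-10.9  -1.2  -3.4] Mt [ 0.877 -1.667 -0.031] tau6 -0.522 open 0.0431 dq6 0.417
```

Request:
{"fn": "carry_out", "kwargs": {"increments": [[0,0,-6,0,0,0,-0.6],[0,0,-12,0,0,0,-0.6],[0,0,-18,0,0,0,-0.6],[0,0,-24,0,0,0,-0.6],[0,0,-26,0,0,0,-0.6],[0,0,-28,0,0,0,-0.6],[0,0,-30,0,0,0,-0.6],[0,0,-32,0,0,0,-0.6]]}}

```text
time_s: 7.2
eef_pos: [0.5275, 0.0348, 0.2438]
orientation: [-2.602, -0.457, -0.77]
force: [-4.8, 5.1, 2.4]
opening: 0.0434
```

```bash
python3 -c "
from h import *
rep()"
```

```text
t 7.2 rot [ 1.000e-01 -4.000e-01  1.363e+02] q [-0.03  0.07  2.27  0.8   0.17  1.43] Ft [-5.2 -2.9 -4.4] Mt [ 0.138 -0.824  0.232] tau6 0.309 open 0.0434 dq6 -0.416
```

Request:
{"fn": "carry_out", "kwargs": {"increments": [[0,0,-6,0,0,0,-0.6],[0,0,-12,0,0,0,-0.6],[0,0,-18,0,0,0,-0.6],[0,0,-24,0,0,0,-0.6],[0,0,-26,0,0,0,-0.6],[0,0,-28,0,0,0,-0.6],[0,0,-30,0,0,0,-0.6],[0,0,-32,0,0,0,-0.6]]}}

```text
time_s: 7.87
eef_pos: [0.5277, 0.0346, 0.2439]
orientation: [-2.94, -0.668, -0.153]
force: [-5.4, 5.9, 1.0]
opening: 0.0434
```

```bash
python3 -c "
from h import *
rep()"
```

```text
t 7.8667 rot [  0.2  -0.3 104.3] q [-0.03  0.07  2.27  0.8   0.17  0.88] Ft [-4.3 -5.9 -3.6] Mt [ 0.192 -0.501  0.141] tau6 0.398 open 0.0434 dq6 -0.416
```

Request:
{"fn": "carry_out", "kwargs": {"increments": [[0,0,-6,0,0,0,-0.6],[0,0,-12,0,0,0,-0.6],[0,0,-18,0,0,0,-0.6],[0,0,-24,0,0,0,-0.6],[0,0,-26,0,0,0,-0.6],[0,0,-28,0,0,0,-0.6],[0,0,-30,0,0,0,-0.6],[0,0,-32,0,0,0,-0.6]]}}

```text
time_s: 8.53
eef_pos: [0.5279, 0.0347, 0.2441]
orientation: [2.893, -0.654, 0.56]
force: [-2.2, 6.4, 0.9]
opening: 0.0433
```

```bash
python3 -c "
from h import *
rep()"
```

```text
t 8.5333 rot [ 0.2 -0.2 72.3] q [-0.03  0.07  2.27  0.8   0.17  0.32] Ft [ 1.8 -6.4 -1.4] Mt [0.465 0.118 0.054] tau6 0.487 open 0.0433 dq6 -0.419
```

Request:
{"fn": "carry_out", "kwargs": {"increments": [[0,0,-6,0,0,0,-0.6],[0,0,-12,0,0,0,-0.6],[0,0,-18,0,0,0,-0.6],[0,0,-24,0,0,0,-0.6],[0,0,-26,0,0,0,-0.6],[0,0,-28,0,0,0,-0.6],[0,0,-30,0,0,0,-0.6],[0,0,-32,0,0,0,-0.6]]}}

```text
time_s: 9.2
eef_pos: [0.5279, 0.035, 0.2441]
orientation: [2.577, -0.425, 1.16]
force: [-1.7, 7.6, -0.4]
opening: 0.0433
```

```bash
python3 -c "
from h import *
rep()"
```

```text
t 9.2 rot [ 0.3 -0.1 40.2] q [-0.03  0.07  2.27  0.8   0.17 -0.24] Ft [ 5.6 -5.5 -0. ] Mt [0.431 0.891 0.054] tau6 0.547 open 0.0433 dq6 -0.417
```

Request:
{"fn": "carry_out", "kwargs": {"increments": [[0,0,-6,0,0,0,-0.6],[0,0,-12,0,0,0,-0.6],[0,0,-18,0,0,0,-0.6],[0,0,-24,0,0,0,-0.6],[0,0,-26,0,0,0,-0.6],[0,0,-28,0,0,0,-0.6],[0,0,-30,0,0,0,-0.6],[0,0,-32,0,0,0,-0.6]]}}

```text
time_s: 9.87
eef_pos: [0.5277, 0.0351, 0.2439]
orientation: [2.454, -0.092, 1.626]
force: [-2.3, 7.1, 2.1]
opening: 0.0433
```

```bash
python3 -c "
from h import *
rep()"
```

```text
t 9.8667 rot [ 0.3 -0.   8.2] q [-0.03  0.07  2.27  0.8   0.17 -0.8 ] Ft [ 7.4 -0.6 -2.3] Mt [0.172 1.137 0.007] tau6 0.557 open 0.0433 dq6 -0.415
```

Request:
{"fn": "carry_out", "kwargs": {"increments": [[0,0,-6,0,0,0,-0.6],[0,0,-12,0,0,0,-0.6],[0,0,-18,0,0,0,-0.6],[0,0,-24,0,0,0,-0.6],[0,0,-26,0,0,0,-0.6],[0,0,-28,0,0,0,-0.6],[0,0,-30,0,0,0,-0.6],[0,0,-32,0,0,0,-0.6]]}}

```text
time_s: 10.53
eef_pos: [0.5275, 0.035, 0.2438]
orientation: [2.492, 0.26, 2.064]
force: [-2.9, 7.5, 1.3]
opening: 0.0433
```

```bash
python3 -c "
from h import *
rep()"
```

```text
t 10.5333 rot [  0.3   0.1 -23.8] q [-0.03  0.07  2.27  0.8   0.17 -1.36] Ft [ 7.4  2.8 -2.1] Mt [0.222 1.012 0.097] tau6 0.511 open 0.0433 dq6 -0.415
```

Request:
{"fn": "carry_out", "kwargs": {"increments": [[0,0,-6,0,0,0,-0.6],[0,0,-12,0,0,0,-0.6],[0,0,-18,0,0,0,-0.6],[0,0,-24,0,0,0,-0.6],[0,0,-26,0,0,0,-0.6],[0,0,-28,0,0,0,-0.6],[0,0,-30,0,0,0,-0.6],[0,0,-32,0,0,0,-0.6]]}}

```text
time_s: 11.2
eef_pos: [0.5275, 0.0348, 0.2436]
orientation: [2.705, 0.556, 2.583]
force: [-3.1, 5.6, 0.4]
opening: 0.0434
```

```bash
python3 -c "
from h import *
rep()"
```

```text
t 11.2 rot [  0.3   0.2 -55.7] q [-0.03  0.07  2.27  0.8   0.17 -1.92] Ft [ 4.6  4.2 -1.7] Mt [0.19  0.786 0.144] tau6 0.426 open 0.0434 dq6 -0.416
```

Request:
{"fn": "carry_out", "kwargs": {"increments": [[0,0,-6,0,0,0,-0.6],[0,0,-12,0,0,0,-0.6],[0,0,-18,0,0,0,-0.6],[0,0,-20,0,0,0,-0.6],[0,0,-22,0,0,0,-0.6],[0,0,-24,0,0,0,-0.6],[0,0,-26,0,0,0,-0.6],[0,0,-28,0,0,0,-0.6]]}}

```text
time_s: 11.87
eef_pos: [0.5277, 0.0346, 0.2438]
orientation: [3.052, 0.688, -3.118]
force: [-1.3, 6.7, -1.1]
opening: 0.0431
```

```bash
python3 -c "
from h import *
rep()"
```

```text
t 11.8667 rot [  0.3   0.2 -83.7] q [-0.03  0.07  2.27  0.8   0.17 -2.4 ] Ft [1.6 6.7 0.7] Mt [-0.114  0.362  0.212] tau6 0.345 open 0.0431 dq6 -0.414
```

Request:
{"fn": "carry_out", "kwargs": {"increments": [[0,0,4,0,0,0,-0.6],[0,0,8,0,0,0,-0.6],[0,0,10,0,0,0,-0.6],[0,0,12,0,0,0,-0.6],[0,0,14,0,0,0,-0.6],[0,0,16,0,0,0,-0.6]]}}

```text
time_s: 12.37
eef_pos: [0.5276, 0.0347, 0.2436]
orientation: [2.836, 0.631, 2.816]
force: [-2.0, 5.3, -1.4]
opening: 0.0438
```

```bash
python3 -c "
from h import *
rep()"
```

```text
t 12.3667 rot [  0.3   0.2 -67.6] q [-0.03  0.07  2.27  0.8   0.17 -2.12] Ft [3.8 4.5 0.3] Mt [-0.231  0.597 -0.127] tau6 -0.377 open 0.0438 dq6 0.417
```

Request:
{"fn": "carry_out", "kwargs": {"increments": [[0,0,6,0,0,0,-0.6],[0,0,12,0,0,0,-0.6],[0,0,18,0,0,0,-0.6],[0,0,24,0,0,0,-0.6],[0,0,26,0,0,0,-0.6],[0,0,28,0,0,0,-0.6],[0,0,30,0,0,0,-0.6],[0,0,32,0,0,0,-0.6]]}}

```text
time_s: 13.03
eef_pos: [0.5276, 0.0349, 0.2437]
orientation: [2.549, 0.381, 2.241]
force: [-2.0, 5.8, -0.7]
opening: 0.0432
```

```bash
python3 -c "
from h import *
rep()"
```

```text
t 13.0333 rot [  0.3   0.1 -35.6] q [-0.03  0.07  2.27  0.8   0.17 -1.56] Ft [ 5.6  2.5 -0.2] Mt [-0.574  0.887 -0.214] tau6 -0.281 open 0.0432 dq6 0.417
```

Request:
{"fn": "carry_out", "kwargs": {"increments": [[0,0,6,0,0,0,-0.6],[0,0,12,0,0,0,-0.6],[0,0,18,0,0,0,-0.6],[0,0,24,0,0,0,-0.6],[0,0,26,0,0,0,-0.6],[0,0,28,0,0,0,-0.6],[0,0,30,0,0,0,-0.6],[0,0,32,0,0,0,-0.6]]}}

```text
time_s: 13.7
eef_pos: [0.5278, 0.0349, 0.2438]
orientation: [2.45, 0.04, 1.785]
force: [-0.8, 7.0, -3.1]
opening: 0.0432
```

```bash
python3 -c "
from h import *
rep()"
```

```text
t 13.7 rot [ 0.3 -0.  -3.6] q [-0.03  0.07  2.27  0.8   0.17 -1.01] Ft [ 7.1 -1.2  2.6] Mt [-0.638  1.066 -0.352] tau6 -0.217 open 0.0432 dq6 0.415
```

Request:
{"fn": "carry_out", "kwargs": {"increments": [[0,0,6,0,0,0,-0.6],[0,0,12,0,0,0,-0.6],[0,0,18,0,0,0,-0.6],[0,0,24,0,0,0,-0.6],[0,0,26,0,0,0,-0.6],[0,0,28,0,0,0,-0.6],[0,0,30,0,0,0,-0.6],[0,0,32,0,0,0,-0.6]]}}

```text
time_s: 14.37
eef_pos: [0.5278, 0.0347, 0.2438]
orientation: [2.511, -0.308, 1.342]
force: [-1.5, 6.1, -3.8]
opening: 0.0432
```

```bash
python3 -c "
from h import *
rep()"
```

```text
t 14.3667 rot [ 0.3 -0.1 28.4] q [-0.03  0.07  2.27  0.8   0.17 -0.45] Ft [ 4.2 -5.4  2.7] Mt [-0.296  0.658 -0.301] tau6 -0.21 open 0.0432 dq6 0.413
```

```bash
cat > fit.py <<'E'
import numpy as np
D=np.array([(72.4,1,-.276,-.274),(104.4,1,-.165,-.36),(136.4,1,-.019,-.447),(168.4,1,-.031,-.522),(136.3,-1,.232,.309),(104.3,-1,.141,.398),(72.3,-1,.054,.487),(40.2,-1,.054,.547),(8.2,-1,.007,.557),(-23.8,-1,.097,.511),(-55.7,-1,.144,.426),(-83.7,-1,.212,.345),(-67.6,1,-.127,-.377),(-35.6,1,-.214,-.281),(-3.6,1,-.352,-.217),(28.4,1,-.301,-.21)])
t=np.radians(D[:,0])
for k,sg in((2,1),(3,-1)):
    A=np.c_[np.sin(t),np.cos(t),D[:,1],np.ones_like(t)][:,:4]
    p,*_=np.linalg.lstsq(A,sg*D[:,k],rcond=None); r=sg*D[:,k]-A@p
    # G=a sin+b cos = -amp*sin(t-t0)
    print("amp",np.hypot(p[0],p[1]),"heavy-down roll",np.degrees(np.arctan2(p[1],-p[0])),"drag,bias",p[2:],"rms",r.std())
E
python3 fit.py
```

```text
amp 0.16918056450957322 heavy-down roll -66.64931219783577 drag,bias [-0.16152947  0.01791465] rms 0.027148376972967667
amp 0.1714461656871503 heavy-down roll -69.8529129063971 drag,bias [ 0.38113317 -0.00384175] rms 0.0031424088159979495
```

Both fits put heavy-down at a roll of about −67 to −70°. The amplitude of 0.17 is above the stated maximum of 0.145, though, so the gripper's own imbalance may be in the readings. I'll open around the knob (the disc stays put by its drag), turn the empty gripper and measure that.

Request:
{"fn": "carry_out", "kwargs": {"increments": [[0,0,0,0,0,0,-0.6],[0,0,0,0,0,0,-0.6],[0,0,0,0,0,0,0.8],[0,0,0,0,0,0,0.8],[0,0,0,0,0,0,0.8],[0,0,0,0,0,0,0.8],[0,0,0,0,0,0,0.8]]}}

```text
time_s: 14.95
eef_pos: [0.5288, 0.0335, 0.2446]
orientation: [2.508, -0.307, 1.342]
force: [-0.4, -0.2, 1.0]
opening: 0.0732
```

```bash
python3 -c "
from h import *
rep()
cv2.imwrite('pics/w3.png',get_image('wrist')[:,:,::-1])"
```

```text
t 14.95 rot [ 0.1 -0.2 28.4] q [-0.03  0.07  2.27  0.8   0.17 -0.45] Ft [ 0.1  0.3 -1. ] Mt [ 0.218 -0.12  -0.026] tau6 0.046 open 0.0732 dq6 -0.0
```

Request:
{"fn": "carry_out", "kwargs": {"increments": [[0,0,-6,0,0,0,0.8],[0,0,-12,0,0,0,0.8],[0,0,-18,0,0,0,0.8],[0,0,-24,0,0,0,0.8],[0,0,-30,0,0,0,0.8],[0,0,-36,0,0,0,0.8],[0,0,-42,0,0,0,0.8],[0,0,-48,0,0,0,0.8]]}}

```text
time_s: 15.67
eef_pos: [0.5287, 0.0336, 0.2446]
orientation: [2.478, 0.222, 2.006]
force: [0.6, 0.1, -0.2]
opening: 0.0791
```

```bash
python3 -c "
from h import *
rep()"
```

```text
t 15.6667 rot [  0.2  -0.1 -19.9] q [-0.03  0.07  2.27  0.8   0.17 -1.29] Ft [-0.1  0.3  0.5] Mt [ 0.261  0.027 -0.043] tau6 1.708 open 0.0791 dq6 -1.247
```

Request:
{"fn": "carry_out", "kwargs": {"increments": [[0,0,-6,0,0,0,0.8],[0,0,-12,0,0,0,0.8],[0,0,-18,0,0,0,0.8],[0,0,-24,0,0,0,0.8],[0,0,-30,0,0,0,0.8],[0,0,-36,0,0,0,0.8],[0,0,-42,0,0,0,0.8],[0,0,-48,0,0,0,0.8]]}}

```text
time_s: 16.33
eef_pos: [0.5287, 0.0336, 0.2446]
orientation: [2.841, 0.636, 2.821]
force: [0.1, -0.2, 0.1]
opening: 0.0785
```

```bash
python3 -c "
from h import *
rep()"
```

```text
t 16.3333 rot [  0.3  -0.  -67.9] q [-0.03  0.07  2.27  0.8   0.17 -2.13] Ft [-0.2 -0.2  0. ] Mt [ 0.085  0.163 -0.012] tau6 1.676 open 0.0785 dq6 -1.247
```

Request:
{"fn": "carry_out", "kwargs": {"increments": [[0,0,6,0,0,0,0.8],[0,0,12,0,0,0,0.8],[0,0,18,0,0,0,0.8],[0,0,24,0,0,0,0.8],[0,0,30,0,0,0,0.8],[0,0,36,0,0,0,0.8],[0,0,42,0,0,0,0.8],[0,0,48,0,0,0,0.8]]}}

```text
time_s: 17.0
eef_pos: [0.5287, 0.0335, 0.2445]
orientation: [2.476, 0.216, 1.998]
force: [-0.4, 0.0, 0.1]
opening: 0.0786
```

```bash
python3 -c "
from h import *
rep()"
```

```text
t 17.0 rot [  0.2  -0.1 -19.3] q [-0.03  0.07  2.27  0.8   0.17 -1.28] Ft [ 0.1 -0.2 -0.3] Mt [ 0.236  0.004 -0.008] tau6 -1.626 open 0.0786 dq6 1.248
```

Request:
{"fn": "carry_out", "kwargs": {"increments": [[0,0,6,0,0,0,0.8],[0,0,12,0,0,0,0.8],[0,0,18,0,0,0,0.8],[0,0,24,0,0,0,0.8],[0,0,30,0,0,0,0.8],[0,0,36,0,0,0,0.8],[0,0,42,0,0,0,0.8],[0,0,48,0,0,0,0.8]]}}

```text
time_s: 17.67
eef_pos: [0.5287, 0.0335, 0.2446]
orientation: [2.509, -0.31, 1.337]
force: [0.3, 0.2, 0.4]
opening: 0.0788
```

```bash
python3 -c "
from h import *
rep()"
```

```text
t 17.6667 rot [ 0.1 -0.2 28.7] q [-0.03  0.07  2.27  0.8   0.17 -0.44] Ft [ 0.3  0.4 -0.2] Mt [ 0.191 -0.148  0.011] tau6 -1.621 open 0.0788 dq6 1.246
```

Request:
{"fn": "carry_out", "kwargs": {"increments": [[0,0,6,0,0,0,0.8],[0,0,12,0,0,0,0.8],[0,0,18,0,0,0,0.8],[0,0,24,0,0,0,0.8],[0,0,30,0,0,0,0.8],[0,0,36,0,0,0,0.8],[0,0,42,0,0,0,0.8],[0,0,48,0,0,0,0.8]]}}

```text
time_s: 18.33
eef_pos: [0.5287, 0.0335, 0.2446]
orientation: [2.949, -0.672, 0.465]
force: [-0.2, -0.3, 0.8]
opening: 0.0786
```

```bash
python3 -c "
from h import *
rep()"
```

```text
t 18.3333 rot [ 0.  -0.3 76.7] q [-0.03  0.07  2.27  0.8   0.17  0.39] Ft [ 0.3  0.3 -0.8] Mt [ 0.124 -0.209  0.022] tau6 -1.647 open 0.0786 dq6 1.247
```

Request:
{"fn": "carry_out", "kwargs": {"increments": [[0,0,6,0,0,0,0.8],[0,0,12,0,0,0,0.8],[0,0,18,0,0,0,0.8],[0,0,24,0,0,0,0.8],[0,0,30,0,0,0,0.8],[0,0,36,0,0,0,0.8],[0,0,42,0,0,0,0.8],[0,0,48,0,0,0,0.8]]}}

```text
time_s: 19.0
eef_pos: [0.5287, 0.0335, 0.2446]
orientation: [-2.701, -0.556, -0.568]
force: [-1.2, -0.3, -0.1]
opening: 0.0793
```

```bash
python3 -c "
from h import *
rep()"
```

```text
t 19.0 rot [-1.000e-01 -3.000e-01  1.247e+02] q [-0.03  0.07  2.27  0.8   0.17  1.23] Ft [-0.8  0.6 -0.8] Mt [-0.144 -0.271  0.082] tau6 -1.686 open 0.0793 dq6 1.246
```

Request:
{"fn": "carry_out", "kwargs": {"increments": [[0,0,-6,0,0,0,0.8],[0,0,-12,0,0,0,0.8],[0,0,-18,0,0,0,0.8],[0,0,-24,0,0,0,0.8],[0,0,-30,0,0,0,0.8],[0,0,-36,0,0,0,0.8],[0,0,-42,0,0,0,0.8],[0,0,-48,0,0,0,0.8]]}}

```text
time_s: 19.67
eef_pos: [0.5287, 0.0336, 0.2446]
orientation: [2.941, -0.67, 0.478]
force: [-0.1, 0.2, 0.3]
opening: 0.079
```

```bash
python3 -c "
from h import *
rep()"
```

```text
t 19.6667 rot [ 0.  -0.3 76.1] q [-0.03  0.07  2.27  0.8   0.17  0.38] Ft [ 0.2 -0.2 -0.3] Mt [ 0.048 -0.262 -0.023] tau6 1.688 open 0.079 dq6 -1.248
```

Request:
{"fn": "carry_out", "kwargs": {"increments": [[0,0,-6,0,0,0,0.8],[0,0,-12,0,0,0,0.8],[0,0,-18,0,0,0,0.8],[0,0,-24,0,0,0,0.8],[0,0,-30,0,0,0,0.8],[0,0,-36,0,0,0,0.8],[0,0,-42,0,0,0,0.8],[0,0,-48,0,0,0,0.8]]}}

```text
time_s: 20.33
eef_pos: [0.5287, 0.0336, 0.2446]
orientation: [2.507, -0.304, 1.346]
force: [-0.5, 0.1, 0.3]
opening: 0.0789
```

```bash
python3 -c "
from h import *
rep()"
```

```text
t 20.3333 rot [ 0.1 -0.2 28.1] q [-0.03  0.07  2.27  0.8   0.17 -0.45] Ft [ 0.1 -0.3 -0.6] Mt [ 0.214 -0.122 -0.013] tau6 1.713 open 0.0789 dq6 -1.248
```

The empty gripper adds 0.048 N·m peaking near +12°. Taking that out gives an amplitude of 0.124 N·m, which is within spec, and heavy-down at a roll of about −67°. Now I'll regrip and turn −95°.

Request:
{"fn": "carry_out", "kwargs": {"increments": [[0,0,0,0,0,0,0.8],[0,0,0,0,0,0,0.8],[0,0,0,0,0,0,-0.6],[0,0,0,0,0,0,-0.6],[0,0,0,0,0,0,-0.6],[0,0,0,0,0,0,-0.6],[0,0,0,0,0,0,-0.6],[0,0,0,0,0,0,-0.6]], "newtons": 40}}

```text
time_s: 21.0
eef_pos: [0.5276, 0.0341, 0.2436]
orientation: [2.511, -0.307, 1.342]
force: [2.5, 1.1, 2.4]
opening: 0.0434
```

Request:
{"fn": "carry_out", "kwargs": {"increments": [[0,0,0,0,0,0,-0.6],[0,0,0,0,0,0,-0.6],[0,0,0,0,0,0,-0.6],[0,0,0,0,0,0,-0.6]]}}

```text
time_s: 21.33
eef_pos: [0.5277, 0.0341, 0.2437]
orientation: [2.51, -0.307, 1.342]
force: [-3.6, 3.5, -2.2]
opening: 0.0434
```

```bash
python3 -c "
from h import *
rep()
a=get_image('wrist')[:,:,::-1]; b=cv2.imread('pics/w3.png'); cv2.imwrite('pics/w4.png',cv2.resize(np.hstack([b,a]),(800,250)))"
```

```text
t 21.3333 rot [ 0.3 -0.2 28.4] q [-0.03  0.07  2.27  0.8   0.17 -0.45] Ft [ 1.8 -5.2 -0.2] Mt [ 0.923  0.179 -0.016] tau6 0.011 open 0.0434 dq6 0.0
```

View pics/w4.png

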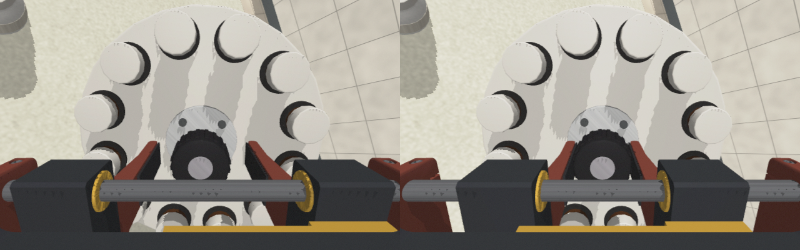

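Left and right views match: flange screws at (183,122) and (222,124), the same as at the first grasp. The disc did not slip or move. Turning to −67°, slow at the end, in three steps.

Request:
{"fn": "carry_out", "kwargs": {"increments": [[0,0,-6,0,0,0,-0.6],[0,0,-12,0,0,0,-0.6],[0,0,-18,0,0,0,-0.6],[0,0,-24,0,0,0,-0.6],[0,0,-30,0,0,0,-0.6],[0,0,-36,0,0,0,-0.6],[0,0,-42,0,0,0,-0.6],[0,0,-48,0,0,0,-0.6]]}}

```text
time_s: 22.05
eef_pos: [0.5279, 0.0343, 0.2439]
orientation: [2.479, 0.22, 2.008]
force: [-2.0, 5.8, -0.7]
opening: 0.0437
```

Request:
{"fn": "carry_out", "kwargs": {"increments": [[0,0,-6,0,0,0,-0.6],[0,0,-12,0,0,0,-0.6],[0,0,-18,0,0,0,-0.6],[0,0,-24,0,0,0,-0.6],[0,0,-30,0,0,0,-0.6],[0,0,-34,0,0,0,-0.6],[0,0,-36,0,0,0,-0.6],[0,0,-38,0,0,0,-0.6]]}}

```text
time_s: 22.72
eef_pos: [0.5281, 0.0344, 0.244]
orientation: [2.725, 0.572, 2.62]
force: [-1.9, 8.0, -0.4]
opening: 0.0435
```

Request:
{"fn": "carry_out", "kwargs": {"increments": [[0,0,-2,0,0,0,-0.6],[0,0,-4,0,0,0,-0.6],[0,0,-6,0,0,0,-0.6],[0,0,-8,0,0,0,-0.6],[0,0,-9,0,0,0,-0.6],[0,0,-9,0,0,0,-0.6],[0,0,-9,0,0,0,-0.6],[0,0,-9,0,0,0,-0.6]]}}

```text
time_s: 23.38
eef_pos: [0.5281, 0.0345, 0.2441]
orientation: [2.825, 0.628, 2.797]
force: [-1.6, 8.7, -2.4]
opening: 0.0436
```

Request:
{"fn": "carry_out", "kwargs": {"increments": [[0,0,0,0,0,0,-0.6],[0,0,0,0,0,0,-0.6],[0,0,0,0,0,0,-0.6]]}}

```text
time_s: 23.63
eef_pos: [0.5281, 0.0345, 0.2441]
orientation: [2.825, 0.628, 2.797]
force: [-1.2, 8.2, -1.9]
opening: 0.0434
```

```bash
python3 -c "
from h import *
rep()
a=get_image('wrist')[:,:,::-1]; b=get_image('side')[:,:,::-1]; cv2.imwrite('pics/w5.png',cv2.resize(np.hstack([a,b]),(800,250)))"
```

```text
t 23.6333 rot [  0.3   0.1 -66.7] q [-0.03  0.07  2.27  0.8   0.17 -2.11] Ft [4.3 7.2 1.5] Mt [ 0.114  0.869 -0.146] tau6 0.166 open 0.0434 dq6 0.001
```

View pics/w5.png

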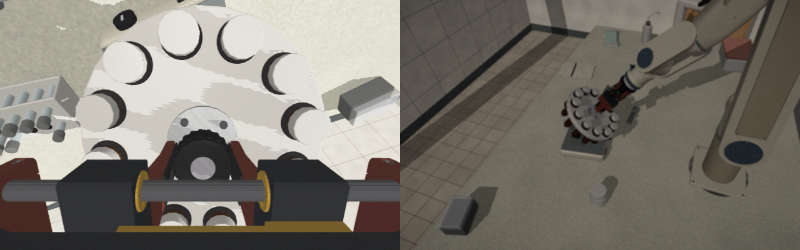

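The disc is at rest at roll −66.7°, still gripped with no slip: the flange screws are at (184,122) and (222,124) in the wrist half. The side view shows the pot where it was. Handing in.

```bash
python3 -c "
from rig import *
hand_in()"
```

```text
the job is handed in; nothing more can be done
```

I gripped the knob, felt for the heavy side by turning the disc both ways, and brought it to my best estimate of the bottom. The job was handed in at about 24 s, with the arm still gripping the knob. `hand_in` gives no verdict, so the result is not confirmed.

**Finding the heavy side:** A fit to 16 readings between −84° and +168° of gripper turn put "heavy side down" at −67° from the wrist moment and −70° from the last joint's torque. I did not take a separate both-ways reading at the final angle.

**A check that disagreed:** The fitted pull came out at 0.17 N m, above the stated 0.145 N m. I opened the fingers around the knob and turned the empty gripper. It was itself unbalanced by about 0.048 N m. Taking that out leaves about 0.124 N m, which is in range, and heavy side down at about −67°. The wrist moment was noisy (0.027 N m scatter), so the angle rests mostly on the joint torque.

**Last checks:**
- **Disc:** at rest at −66.7°, with the last joint at 0.001 rad/s.
- **Grip:** 40 N commanded, opening 43.4 mm on the 44 mm knob. The wrist pictures showed no slip.
- **Forces:** no reported force on the tool exceeded about 12 N.
- **Pot and rack:** both appear in the last pictures, and the pot looked unmoved. I did not measure either.
- **Pipette:** I did not check it at the end.

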